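Make up two job kits from the bench stock

ROBOT

A 6-joint arm with a two-finger parallel gripper is mounted at the origin on the work surface. World frame = base frame: x ahead of the robot, y to its left, z up, the work surface at z = 0. Lengths are in m, angles in rad, forces in N, time in s.
With the tool pointing down it reaches from about 0.4 to 0.925 m from the base axis. Payload 12.5 kg.
Tool frame: the origin (TCP) lies at the very end of the fingers, on their centre line; the grasp point (between the pads) lies 19 mm behind it; z points along the fingers, y is the line along which they close (so a half turn about z gives the same grasp; the last joint's range is limited). The gripper opens to 95 mm and grips with 3 to 60 N. Pads are 20 mm wide; open, the fingers measure 119 mm over their backs; the gripper's body (75 mm by 180 mm) begins 59 mm behind the grasp point.
Start: joints at [-1.328, 0.491, 1.559, -0, 1.092, -0.106], TCP at [0.214, -0.587, 0.215] pointing down, gripper open.
Joint ranges: [-3.1, 3.1], [-0.84, 2.19], [0.05, 2.79], [-1.13, 4.28], [0.06, 2.93], [-2.69, 2.69]. Speed limits (rad/s): [2.22, 2.22, 2.79, 3.14, 3.14, 3.14].

INTERFACE

Orientations are given as a unit quaternion [w, x, y, z].
In Python, from station import readout, imaging, close_job gives the robot as it stands.
- The arm moves only by the tool jog_arm, never from a script. Its argument "targets" is a list of rows, each an object with "linear": the shift along the tool's x, y, z in cm, a list of three; "turn": the turn about the tool's z in degrees; "grip": the opening, from 0 (shut) to 1 (fully open). In form: [{"linear": [dx, dy, dz], "turn": turn, "grip": grip}, ...]. A call has 1 to 5 rows; each row shifts and turns the commanded pose from where the row before left it, along the tool's axes as they then stand; what a row does not reach is not made up. A row lasts 1/8 s, in which the tool goes at most 62.5 mm and 10.7 degrees, less where a joint would pass 70% of its speed; a pose out of reach is approached as far as the arm can. A call with a gripper value outside its range is refused whole. The fingers move at their own pace and stop on an object; "newtons" is the grip in N (left out, the last holds). Time passes only in rows, so rows that do not move let the fingers close. It gives the time, the measured TCP pose, the force, the opening and the grip force at its end, in the units of the state.
- readout.sense(): the state, without advancing time (a new reading comes with each control period).
- imaging.grab_frame(name): name is "side" or "top" or "wrist"; returns a dict with "img" (384x512x3 uint8, red, green, blue), "fx", "fy", "cx", "cy" (pixels), "cam_to_world" (4x4, takes a point from camera to world coordinates). Camera axes: x right, y down, z forward; pixel columns grow to the right and rows downward; lengths in m; the calibration is good to about 2 mm. The wrist camera is an equidistant fisheye: a pixel r from the principal point sees the ray r / f radians off the axis. A picture is of the moment at which its call begins. There is no depth.
- close_job(): hands the job in; it is judged then, once.
Trained networks look in a picture, given as the dict that the camera call returned (one of the last four; its "shot" number tells which), for a name from the list of things; names that differ only in an ending like _2 or _b are one class to them, and where a whole thing is asked for, a point or a joint stands for the part that bears it (a point fixed in the world has none). Each returns a list of dicts, best first, with "score" (0 to 1); they miss things now and then, are a little off and sometimes report something else, mostly with a low value. They report only what shows in the picture. A call takes as long as a camera call. They do not tell look-alikes from the thing itself.
- imaging.recognise(picture, thing): "uv" ([column, row] in pixels, amid what is visible of it).
- imaging.place_of(picture, thing): "uv" ([column, row] in pixels: a listed point, or the origin of a listed thing).
The state is a dict: "time": time; "joint_positions": joint angles; "qd": joint speeds; "effort": joint torques, N m; "ee_pos": TCP position; "ee_rot": TCP orientation; "wrist_force": force on the tool from outside, world axes, zero at the start; "torque": the same for the moment, N m; "width": finger opening in m; "gripper_force": force on a finger pad.
Only numpy, scipy, OpenCV 4.12 (cv2) and the standard library are available. Lean on these libraries where they do the work, as an engineer would, in place of code of your own. Each camera call takes 0.05 s, during which the arm holds its last target. There are 200 camera calls.

TASK

Make up two job kits from the stock on the workbench: for putting up a shelf, the pocket tape measure, the drill battery and the glass jar with the black lid (brass screws) go into the yellow tray; for mending the tap, the brass ball valve and the white reel of thread-seal tape go into the blue tray. Give each thing a compartment of its own, set down flat on the compartment's floor, the same way up as it stands now; put each one down, do not drop it in. Leave the rest of the stock, the jars with the white and the red lid and the roll of red tape, standing where it is.

Things in the scene. Friction and masses are not known exactly. Their poses are not given: they have to be found in the camera images.
- tray_yellow: Yellow open plastic tray, 134 (x) by 268 (y) by 45 mm high, walls, floor and two full-height dividers 4 mm thick. Three equal compartments in a row along y, each 126 (x) by 84 (y) mm inside, centres at y = -88, 0, +88 mm (x = 0), their floor 4 mm above the origin. Origin: centre of the underside, z up. Stands level, turned up to 0.2 rad; does not slide. Kit tray for the shelf job.
- tray_blue: Blue open plastic tray, 134 (x) by 268 (y) by 45 mm high, walls, floor and two full-height dividers 4 mm thick. Three equal compartments in a row along y, each 126 (x) by 84 (y) mm inside, centres at y = -88, 0, +88 mm (x = 0), their floor 4 mm above the origin. Origin: centre of the underside, z up. Stands level, turned up to 0.2 rad; does not slide. Kit tray for the tap job.
- tape_measure: Yellow pocket tape measure with black side discs, upright: 32 mm thick (x), 60 mm long (y), 58 mm high, flat parallel sides facing +x and -x to grip, round top, steel hook on the bench at its -y end. 0.14 to 0.23 kg. The origin is the centre of its underside, z up.
- battery: Drill battery pack: black block 42 (x) by 60 (y) by 34 mm high with a red band, and on top of it a grey slide rail 36 by 52 mm, up to 48 mm above the bench, with brass contacts. Grip the black block by its flat sides facing +x and -x, below 34 mm. 0.19 to 0.3 kg. The origin is the centre of its underside, z up.
- jar_screws: Clear glass jar with a black lid, filled with brass screws: glass 50 mm in diameter and 52 mm high, the lid 47 mm in diameter above it up to 65 mm. 0.13 to 0.2 kg. The origin is the centre of its underside, z up.
- ball_valve: Brass ball valve lying with its bore level along y: body 30 mm wide (x, grip it here), 58 mm long (y), 30 mm high, hexagon ends, and above it a red butterfly handle 12 mm thick (x), 46 mm long (y), from 38 to 52 mm above the bench. 0.22 to 0.35 kg. The origin is the centre of its underside, z up.
- seal_reel: White reel of thread-seal tape lying flat: disc 52 mm in diameter and 20 mm thick with a small dark hub. 0.03 to 0.05 kg. The origin is the centre of its underside, z up.
- jar_nails: Clear glass jar with a white lid, filled with steel nails: same size as the jar with the black lid. It stays where it is. The origin is the centre of its underside, z up.
- jar_washers: Clear glass jar with a red lid, filled with black washers: same size as the jar with the black lid. It stays where it is. The origin is the centre of its underside, z up.
- red_tape: Roll of red tape lying flat: ring 60 mm in outer and 34 mm in inner diameter, 19 mm thick. It stays where it is. The origin is the centre of its underside, z up.
There are look-alikes about, which are no part of the job. What is shaped like the battery but green or purple is not meant.

How it is judged:
By the outcome, as a careful person would: the job done as asked, in the order asked, and still so for the second after the job is handed in, with the robot touching nothing.
It also fails if it takes over 118 s, if anything falls off the work surface, if the arm or the gripper's body presses on something with over 40 N, if the wrist force passes 120 N, or if a joint passes its speed limit or range.

## Working session

There is one attempt and no reset: what is moved stays moved. The work goes in short steps, Python scripts to look and compute and a tool call to move; the robot and the scene stay as the last step left them, time stands still between calls to the robot, and variables do not carry over. Pictures are saved under pics/ and viewed, at most 14 in all, crops included, and the job is handed in when it is done.

Besides the shell and the picture viewer there is one more tool, called after "Emit:" in YAML: its name, and indented under it one key for each argument. jog_arm: Moves the arm, as the interface text tells. Its arguments: {"type":"object","properties":{"targets":{"type":"array"},"newtons":{"type":"number"}},"required":["targets"]}

```bash
ls; mkdir -p pics; python3 - <<'E'
from station import readout, imaging
import cv2
for n in ["top","side"]:
    p=imaging.grab_frame(n); cv2.imwrite(f"pics/{n}0.png",p["img"][:,:,::-1])
    print(n,p["fx"],p["cx"],p["cy"],p["cam_to_world"])
    for t in ["tray_yellow","tray_blue","tape_measure","battery","jar_screws","ball_valve","seal_reel","jar_nails","jar_washers","red_tape"]:
        r=imaging.place_of(p,t); print(t,[( [round(float(v)) for v in d["uv"]],round(d["score"],2)) for d in r[:4]])
print(readout.sense())
E
```

```text
pics
top 350.1023263931325 260.68108935291264 192.6043734566983 [[ 0.00865859 -0.98809503  0.15360091  0.350338  ]
 [-0.99989987 -0.01027471 -0.00973087  0.02175818]
 [ 0.01119323 -0.15350127 -0.98808505  0.92982156]
 [ 0.          0.          0.          1.        ]]
tray_yellow [([339, 148], 0.78)]
tray_blue [([203, 143], 0.82)]
tape_measure [([284, 213], 0.74), ([160, 224], 0.68)]
battery [([360, 262], 0.93), ([301, 252], 0.89), ([329, 219], 0.76), ([246, 252], 0.68)]
jar_screws [([201, 211], 0.73)]
ball_valve []
seal_reel [([420, 192], 0.9)]
jar_nails [([105, 191], 0.83)]
jar_washers [([373, 224], 0.93)]
red_tape [([283, 211], 0.79), ([371, 224], 0.25)]
side 415.91518612732705 259.68010024168643 194.97555481039157 [[-0.92616422 -0.26319304  0.27009121  0.18949629]
 [-0.37648668  0.60378131 -0.70264209  0.78232486]
 [ 0.02185448 -0.7524477  -0.65828932  0.76065581]
 [ 0.          0.          0.          1.        ]]
tray_yellow [([248, 153], 0.58), ([268, 221], 0.52)]
tray_blue [([183, 232], 0.94)]
tape_measure [([236, 294], 0.96)]
battery [([299, 173], 0.76), ([347, 168], 0.75), 
[... 265 characters left out ...]
oint_positions': array([-1.32757851e+00,  4.90907967e-01,  1.55889608e+00, -2.86763034e-06,
        1.09169894e+00, -1.05574148e-01]), 'qd': array([ 3.43318322e-04, -8.30862339e-04,  9.44237123e-05,  3.83527404e-04,
        1.66506850e-03,  2.83319673e-04]), 'effort': array([-1.04126015e-03, -6.12486076e+01, -2.58433771e+01,  6.92673703e-02,
        4.44891129e-02,  1.09313083e-05]), 'ee_pos': array([ 0.21364239, -0.58737262,  0.21465734]), 'ee_rot': array([4.48134294e-05, 9.84831408e-01, 1.73513963e-01, 1.81358805e-06]), 'wrist_force': array([-0.4230469 ,  0.53904083,  0.00097947]), 'torque': array([-0.01099223, -0.00488988, -0.06617716]), 'gripper_force': 0.0, 'width': 0.09504249216228836}
```

```bash
python3 - <<'E'
import cv2
a=cv2.imread("pics/top0.png");cv2.imwrite("pics/top0b.png",cv2.resize(a[110:310,80:480],(800,400),interpolation=cv2.INTER_CUBIC))
a=cv2.imread("pics/side0.png");cv2.imwrite("pics/side0b.png",cv2.resize(a[80:384,100:500],(790,600),interpolation=cv2.INTER_CUBIC))
E
```

```text
(no output)
```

View pics/top0b.png

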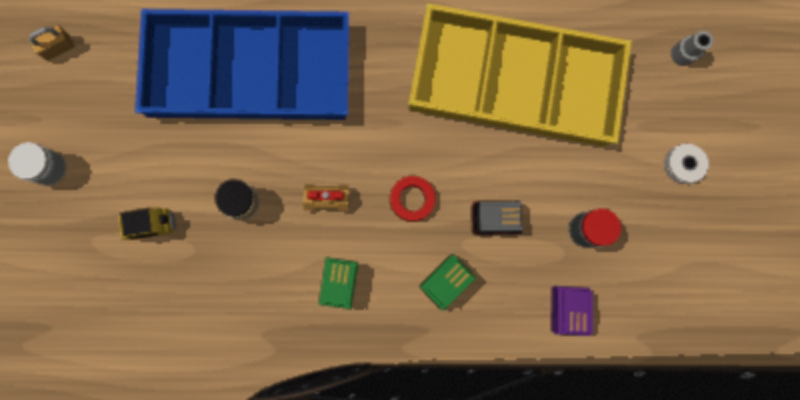

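View pics/side0b.png

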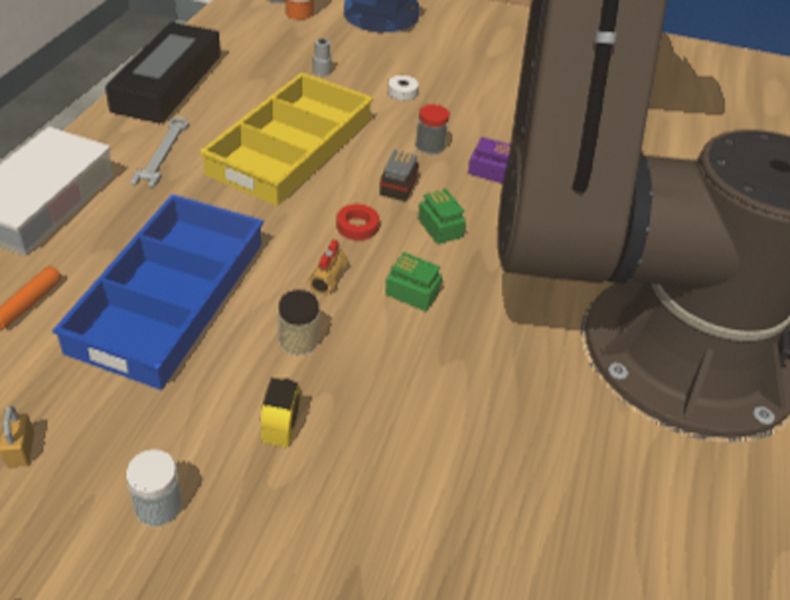

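```bash
cat > h.py <<'E'
import numpy as np, cv2
from station import readout, imaging
def ray(p,uv):
    M=np.array(p["cam_to_world"]);d=np.array([(uv[0]-p["cx"])/p["fx"],(uv[1]-p["cy"])/p["fy"],1.])
    return M[:3,3],M[:3,:3]@d
def toz(p,uv,z):
    o,d=ray(p,uv);return (o+d*(z-o[2])/d[2])
def proj(p,P):
    M=np.array(p["cam_to_world"]);c=(np.atleast_2d(P)-M[:3,3])@M[:3,:3]
    return np.c_[c[:,0]/c[:,2]*p["fx"]+p["cx"],c[:,1]/c[:,2]*p["fy"]+p["cy"]]
E
python3 - <<'E'
from h import *
p=imaging.grab_frame("top");s=imaging.grab_frame("side")
import pickle;pickle.dump((p,s),open("f0.pkl","wb"))
hsv=cv2.cvtColor(p["img"],cv2.COLOR_RGB2HSV)
def comp(lo,hi,box):
    m=cv2.inRange(hsv,np.array(lo),np.array(hi));k=np.zeros_like(m);x0,y0,x1,y1=[int(v) for v in (box[0]/2+80,box[1]/2+110,box[2]/2+80,box[3]/2+110)]
    k[y0:y1,x0:x1]=m[y0:y1,x0:x1]
    n,l,st,c=cv2.connectedComponentsWithStats(k);i=1+np.argmax(st[1:,4]);ys,xs=np.where(l==i);return np.c_[xs,ys].astype(np.float32)
def rep(name,pts,z):
    w=np.array([toz(p,u,z)[:2] for u in pts],np.float32);r=cv2.minAreaRect(w*1000)
    print(name,len(pts),"rect c",np.round(r[0],1),"size",np.round(r[1],1),"ang",round(r[2],1),"mean",np.round(w.mean(0)*1000,1))
rep("blue",comp((100,120,40),(125,255,255),(120,0,360,125)),.045)
rep("yellow",comp((20,120,60),(32,255,255),(400,0,640,150)),.045)
rep("jar lid",comp((0,0,0),(180,255,50),(210,175,256,222)),.065)
rep("reel",comp((0,0,150),(180,60,255),(660,140,712,190)),.02)
rep("batt rail",comp((0,0,50),(180,70,140),(470,195,530,240)),.048)
rep("valve handle",comp((0,170,100),(8,255,255),(300,180,355,215)),.052)
rep("tape all",comp((18,120,40),(36,255,255),(110,200,180,245)),.05)
rep("redlid",comp((0,170,100),(8,255,255),(570,200,630,250)),.065)
rep("redtape",comp((0,170,100),(8,255,255),(385,170,440,225)),.019)
rep("whitelid",comp((0,0,150),(180,60,255),(5,135,50,185)),.065)
for n,b in [("t",(100,190,190,250)),("b",(460,190,540,245)),("v",(290,175,365,220)),("j",(205,170,290,230))]:
    pass
a=p["img"][:,:,::-1]
A=np.vstack([np.hstack([cv2.resize(a[205:235,130:175],(400,266),interpolation=cv2.INTER_NEAREST),cv2.resize(a[203:233,310:355],(400,266),interpolation=cv2.INTER_NEAREST)]),
np.hstack([cv2.resize(a[195:225,222:267],(400,266),interpolation=cv2.INTER_NEAREST),cv2.resize(a[195:225,185:230],(400,266),interpolation=cv2.INTER_NEAREST)])])
cv2.imwrite("pics/crop1.png",A)
E
```

```text
blue 5558 rect c [621.4 169.5] size [272.1 144.2] ang 90.0 mean [620.7 169.4]
yellow 5783 rect c [ 610.8 -193.9] size [277.1 148.8] ang 79.8 mean [ 610.  -193.7]
jar lid 244 rect c [443.  170.8] size [43.2 40.8] ang 58.3 mean [442.7 170.9]
reel 245 rect c [ 500.8 -419.4] size [47.8 48.9] ang 86.6 mean [ 500.9 -419.6]
batt rail 251 rect c [ 424.4 -161.9] size [35.4 53.2] ang 0.6 mean [ 424.4 -159. ]
valve handle 35 rect c [449.5  71.2] size [10.1 17.7] ang 0.6 mean [449.5  71.5]
tape all 183 rect c [412.6 284.1] size [37.2 66.7] ang 7.7 mean [410.4 278.4]
redlid 282 rect c [ 411.7 -285.4] size [44.7 44.9] ang 87.7 mean [ 411.2 -284.6]
redtape 286 rect c [449.4 -53.9] size [57.9 57.7] ang 0.1 mean [449.8 -53.8]
whitelid 267 rect c [487.1 430.7] size [44.1 44.4] ang 47.2 mean [487.3 430.9]
```

View pics/crop1.png

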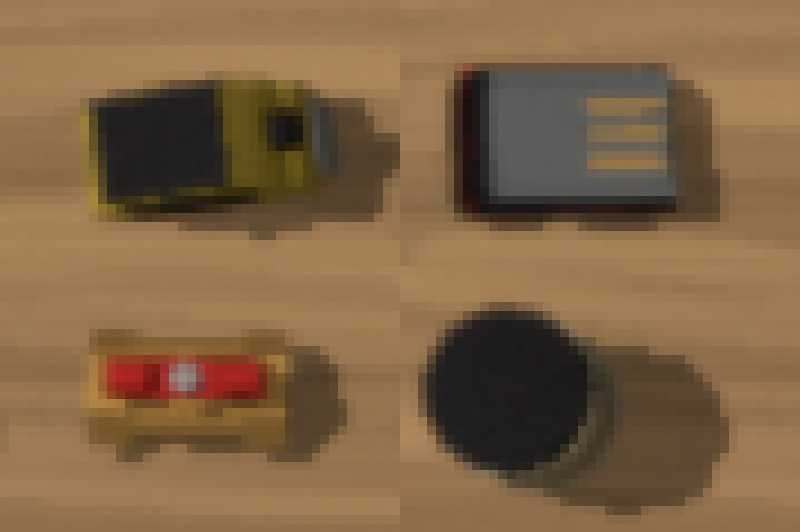

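Emit:
jog_arm:
  targets:
    - {"linear": [5,0,0],"turn": -10,"grip": 1}
    - {"linear": [5,0,0],"turn": -10,"grip": 1}
    - {"linear": [5,0,0],"turn": -10,"grip": 1}
    - {"linear": [5,0,0],"turn": -10,"grip": 1}
    - {"linear": [5,0,0],"turn": -10,"grip": 1}
  newtons: 25

```text
time: 1.82
ee_pos: [0.4005, -0.4304, 0.2145]
ee_rot: [0.0, 0.818, 0.576, 0.0]
wrist_force: [0.6, 0.2, -0.6]
width: 0.0951
gripper_force: 0.0
```

```bash
cat >> h.py <<'E'
import pickle
from scipy.optimize import minimize
from scipy.spatial.transform import Rotation as Rn
def projf(p,P):
    M=np.array(p["cam_to_world"]);c=(np.atleast_2d(P)-M[:3,3])@M[:3,:3]
    r=np.hypot(c[:,0],c[:,1]);t=np.arctan2(r,c[:,2])/np.maximum(r,1e-9)
    return np.c_[c[:,0]*t*p["fx"]+p["cx"],c[:,1]*t*p["fy"]+p["cy"]]
def toolyaw(s):
    q=s["ee_rot"];y=Rn.from_quat([*q[1:],q[0]]).as_matrix()[:,1];return np.degrees(np.arctan2(y[1],y[0]))
def go(x,y,z,yaw):  # remaining shift in tool axes (cm) & turn (deg); yaw = world angle of tool y
    s=readout.sense();q=s["ee_rot"];R=Rn.from_quat([*q[1:],q[0]]).as_matrix()
    print("t",round(s["time"],2),"tcp",np.round(s["ee_pos"],4),"yaw",round(toolyaw(s),2),"lin cm",np.round(R.T@(np.array([x,y,z])-s["ee_pos"])*100,2),"turn",round(toolyaw(s)-yaw,1))
def box(x,y,yaw,sx,sy,z0,z1):
    c,s=np.cos(yaw),np.sin(yaw);return np.array([[x+c*a-s*b,y+s*a+c*b,z] for a in(-sx/2,sx/2) for b in(-sy/2,sy/2) for z in(z0,z1)])
E
python3 - <<'E'
from h import *
p,s=pickle.load(open("f0.pkl","rb"))
hsv=cv2.cvtColor(p["img"],cv2.COLOR_RGB2HSV)
def fit(name,m,x0,dims,sub):
    k=np.zeros_like(m);a,b,c,d=sub;k[b:d,a:c]=m[b:d,a:c]
    k=cv2.morphologyEx(k,cv2.MORPH_CLOSE,np.ones((3,3)))
    n,l,st,_=cv2.connectedComponentsWithStats(k);i=1+np.argmax(st[1:,4]);k=(l==i).astype(np.uint8)
    cs,_=cv2.findContours(k,cv2.RETR_EXTERNAL,cv2.CHAIN_APPROX_NONE);S=4
    K=np.zeros((k.shape[0]*1,k.shape[1]),np.uint8);cv2.drawContours(K,cs,-1,1,-1);K=cv2.resize(K[b:d,a:c],None,fx=S,fy=S,interpolation=cv2.INTER_NEAREST)
    def f(v):
        h=(proj(p,box(v[0],v[1],v[2],*dims))+.5-[a,b])*S;h=cv2.convexHull(h.astype(np.float32)).astype(int)
        I=np.zeros_like(K);cv2.fillConvexPoly(I,h,1);return -(I&K).sum()/(I|K).sum()
    r=min((minimize(f,np.array(x0)+dx,method="Nelder-Mead",options=dict(initial_simplex=np.array([x0]*4)+dx+np.array([[0,0,0],[.01,0,0],[0,.01,0],[0,0,.1]]))) for dx in ([0,0,0],[.005,-.005,.05])),key=lambda r:r.fun)
    print(name,np.round(r.x[:2],4),"yaw deg",round(np.degrees(r.x[2]),1),"iou",round(-r.fun,3))
fit("blue",cv2.inRange(hsv,(100,120,20),(125,255,255)),[.626,.17,0],(.134,.268,0,.045),(140,105,270,180))
fit("yellow",cv2.inRange(hsv,(20,120,40),(32,255,255)),[.616,-.19,-.17],(.134,.268,0,.045),(275,105,405,190))
m=cv2.inRange(hsv,(19,140,30),(36,255,255))|cv2.inRange(hsv,(0,0,0),(180,255,48))
fit("tape",m,[.41,.27,.1],(.032,.06,.0,.055),(135,208,172,233))
print("valve handle",toz(p,(242.5,207),.052),"tape po",toz(p,(160,224),0), "jar po",toz(p,(201,211),0),"reel po",toz(p,(420,192),0),"batt po",toz(p,(329,219),0),"trays po",toz(p,(339,148),0),toz(p,(203,143),0))
go(.41,.27,.2,0)
E
```

```text
blue [0.6537 0.0569] yaw deg -51.4 iou -156152337396913.0
yellow [ 0.6677 -0.2322] yaw deg -2.6 iou -146819885656941.94
tape [0.4302 0.2792] yaw deg 0.1 iou -1910787660421540.2
valve handle [0.44961116 0.05861183 0.052     ] tape po [0.40816143 0.27792267 0.        ] jar po [0.44369373 0.17098648 0.        ] reel po [ 0.50101182 -0.41795451  0.        ] batt po [ 0.42565232 -0.16992134  0.        ] trays po [ 0.62121621 -0.20164586  0.        ] [0.63093523 0.17202255 0.        ]
t 1.82 tcp [ 0.4005 -0.4304  0.2145] yaw -19.68 lin cm [ 66.27 -22.69   1.44] turn -19.7<stdin>:12: RuntimeWarning: overflow encountered in scalar negative
```

Emit:
jog_arm:
  targets:
    - {"linear": [6,0,0],"turn": -10,"grip": 1}
    - {"linear": [6,0,0],"turn": -9.7,"grip": 1}
    - {"linear": [6,0,0],"turn": 0,"grip": 1}
    - {"linear": [6,0,0],"turn": 0,"grip": 1}
    - {"linear": [6,0,0],"turn": 0,"grip": 1}

```text
time: 2.45
ee_pos: [0.4311, -0.1343, 0.2148]
ee_rot: [0.0, 0.709, 0.705, 0.0]
wrist_force: [0.9, -0.1, -0.7]
width: 0.0953
gripper_force: 0.0
```

```bash
cat > fit0.py <<'E'
from h import *
p,s=pickle.load(open("f0.pkl","rb"))
hsv=cv2.cvtColor(p["img"],cv2.COLOR_RGB2HSV)
def fit(name,m,x0,dims,sub):
    a,b,c,d=sub;k=np.zeros_like(m);k[b:d,a:c]=m[b:d,a:c]
    n,l,st,_=cv2.connectedComponentsWithStats(k);k=(l==1+np.argmax(st[1:,4])).astype(np.uint8)
    cs,_=cv2.findContours(k,cv2.RETR_EXTERNAL,cv2.CHAIN_APPROX_NONE);S=4
    K=np.zeros_like(k);cv2.drawContours(K,cs,-1,1,-1);K=cv2.resize(K[b:d,a:c],None,fx=S,fy=S,interpolation=cv2.INTER_NEAREST)
    def f(v):
        h=(proj(p,box(v[0],v[1],v[2],*dims))+.5-[a,b])*S;h=cv2.convexHull(h.astype(np.float32)).astype(int)
        I=np.zeros_like(K);cv2.fillConvexPoly(I,h,1);return -float((I&K).sum())/float((I|K).sum())
    x0=np.array(x0);r=minimize(f,x0,method="Nelder-Mead",options=dict(initial_simplex=x0+np.array([[0,0,0],[.015,0,0],[0,.015,0],[0,0,.1]])))
    print(name,np.round(r.x[:2],4),"yaw deg",round(np.degrees(r.x[2]),1),"iou",round(-r.fun,3))
fit("blue",cv2.inRange(hsv,(100,120,20),(125,255,255)),[.626,.17,0],(.134,.268,0,.045),(140,105,270,180))
fit("yellow",cv2.inRange(hsv,(20,120,40),(32,255,255)),[.616,-.19,-.17],(.134,.268,0,.045),(275,105,405,190))
m=cv2.inRange(hsv,(19,140,30),(36,255,255))|cv2.inRange(hsv,(0,0,0),(180,255,48))
fit("tape",m,[.41,.27,.1],(.032,.06,.0,.055),(135,208,172,233))
go(.41,.27,.2,0)
E
python3 fit0.py
```

```text
blue [0.6266 0.1693] yaw deg -0.0 iou 0.98
yellow [ 0.6161 -0.1949] yaw deg -10.1 iou 0.962
tape [0.4122 0.2873] yaw deg 4.4 iou 0.782
t 2.45 tcp [ 0.4311 -0.1343  0.2148] yaw -0.34 lin cm [40.42 -2.35  1.47] turn -0.3
```

Emit:
jog_arm:
  targets:
    - {"linear": [6.2,0,0],"turn": 0,"grip": 1}
    - {"linear": [6.2,0,0],"turn": 0,"grip": 1}
    - {"linear": [6.2,0,0],"turn": 0,"grip": 1}
    - {"linear": [6.2,-0.5,0],"turn": 0,"grip": 1}
    - {"linear": [6.2,-1,0],"turn": 0,"grip": 1}

```text
time: 3.08
ee_pos: [0.4179, 0.1757, 0.2148]
ee_rot: [0.0, 0.709, 0.705, 0.0]
wrist_force: [1.8, -0.5, 0.0]
width: 0.0951
gripper_force: 0.0
```

Emit:
jog_arm:
  targets:
    - {"linear": [5,-0.5,0],"turn": -3,"grip": 1}
    - {"linear": [4.5,0,0],"turn": -3,"grip": 1}
    - {"linear": [0,0,0],"turn": 0,"grip": 1}

```text
time: 3.45
ee_pos: [0.4108, 0.2708, 0.2145]
ee_rot: [0.0, 0.67, 0.743, 0.0]
wrist_force: [-0.6, 0.4, 0.8]
width: 0.0947
gripper_force: 0.0
```

```bash
cat > look.py <<'E'
import sys
from h import *
name=sys.argv[1]; x,y,yaw,sx,sy,z1=[float(v) for v in sys.argv[2:8]]
p=imaging.grab_frame("wrist");pickle.dump(p,open(f"{name}.pkl","wb"))
r=imaging.place_of(p,sys.argv[8]);print([(np.round(d["uv"]),d["score"]) for d in r])
S=3;a=p["img"][:,:,::-1]
c=projf(p,[x,y,0.03])[0];x0,y0=int(np.clip(c[0]-125,0,512-250)),int(np.clip(c[1]-95,0,384-190))
im=cv2.resize(a[y0:y0+190,x0:x0+250],None,fx=S,fy=S,interpolation=cv2.INTER_CUBIC)
for z,col in((0,(255,0,255)),(z1,(0,255,0))):
    b=box(x,y,np.radians(yaw),sx,sy,z,z)[[0,2,6,4]] ;q=((projf(p,b)+.5-[x0,y0])*S).astype(int);cv2.polylines(im,[q],True,col,1)
cv2.imwrite(f"pics/{name}.png",im);print("off",x0,y0,"scale",S);go(x,y,.2,yaw)
E
python3 look.py w_tape .41 .282 6 .032 .06 .055 tape_measure
```

```text
[(array([259., 154.]), 0.84)]
off 130 68 scale 3
t 3.55 tcp [0.411  0.2685 0.2144] yaw 5.72 lin cm [1.35 0.03 1.44] turn -0.3
```

View pics/w_tape.png

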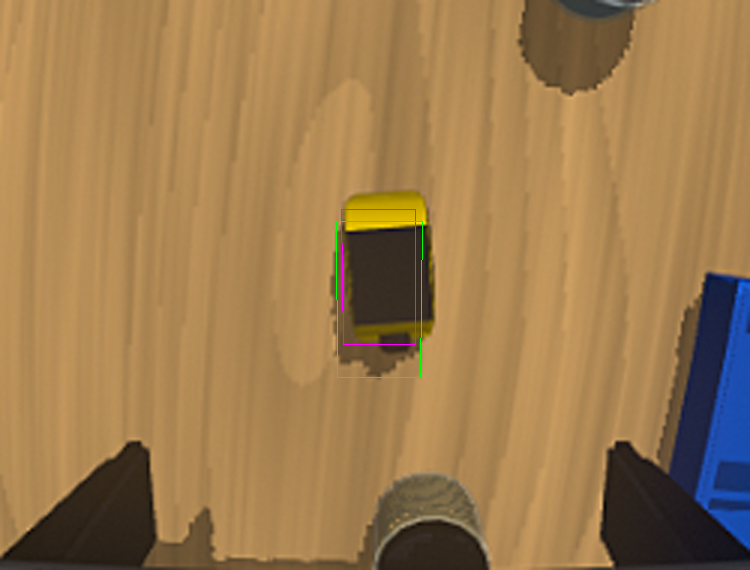

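```bash
cat > fitw.py <<'E'
from h import *
def prof(v,sx,prof):
    c,s=np.cos(v[2]),np.sin(v[2]);return np.array([[v[0]+c*a-s*b,v[1]+s*a+c*b,z] for a in(-sx/2,sx/2) for b,z in prof])
def fitw(p,m,x0,pts,pj=projf):
    """pts(v)->3D points whose hull is the silhouette"""
    n,l,st,ce=cv2.connectedComponentsWithStats(m);u=pj(p,pts(x0)).mean(0)
    i=min((i for i in range(1,n) if st[i,4]>60),key=lambda i:np.hypot(*(ce[i]-u)));k=(l==i).astype(np.uint8)
    cs,_=cv2.findContours(k,cv2.RETR_EXTERNAL,cv2.CHAIN_APPROX_NONE);cv2.drawContours(k,cs,-1,1,-1)
    S=4;a,b,w,h=cv2.boundingRect(k);a-=20;b-=20;w+=40;h+=40;a,b=max(a,0),max(b,0)
    K=cv2.resize(k[b:b+h,a:a+w],None,fx=S,fy=S,interpolation=cv2.INTER_NEAREST)
    def f(v):
        q=cv2.convexHull(((pj(p,pts(v))+.5-[a,b])*S).astype(np.float32)).astype(int)
        I=np.zeros_like(K);cv2.fillConvexPoly(I,q,1);return -float((I&K).sum())/float((I|K).sum())
    x0=np.array(x0,float);r=minimize(f,x0,method="Nelder-Mead",options=dict(initial_simplex=x0+np.array([[0]*3,[.015,0,0],[0,.015,0],[0,0,.12]])))
    print("fit",np.round(r.x[:2],4),"yaw",round(np.degrees(r.x[2]),1),"iou",round(-r.fun,3));return r.x
E
python3 - <<'E'
from fitw import *
p=pickle.load(open("w_tape.pkl","rb"));hsv=cv2.cvtColor(p["img"],cv2.COLOR_RGB2HSV)
m=cv2.inRange(hsv,(20,150,60),(36,255,255))|cv2.inRange(hsv,(0,0,0),(180,120,62))
t=np.linspace(0,np.pi,13)
for nm,P in [("box",[(a,z) for a in(-.03,.03) for z in(0,.058)]),("round",[(-.03,0),(.03,0)]+[(.03*np.cos(u),.028+.03*np.sin(u)) for u in t]),("semi",[(-.03,0),(.03,0)]+[(b,.04) for b in(-.03,.03)]+[(.018*np.cos(u),.04+.018*np.sin(u)) for u in t])]:
    fitw(p,m,[.41,.285,.14],lambda v:prof(v,.032,P))
o,M=np.array(p["cam_to_world"])[:3,3],0;print("cam",o)
E
```

```text
fit [0.4126 0.2929] yaw 6.9 iou 0.868
fit [0.4132 0.2909] yaw 8.7 iou 0.94
fit [0.4133 0.2905] yaw 8.8 iou 0.934
cam [0.40310786 0.34231621 0.38628535]
```

Emit:
jog_arm:
  targets:
    - {"linear": [2.2,0,3],"turn": -3,"grip": 1}
    - {"linear": [0,0,6],"turn": 0,"grip": 1}
    - {"linear": [0,0,6],"turn": 0,"grip": 1}
    - {"linear": [0,0,3.5],"turn": 0,"grip": 1}
    - {"linear": [0,0,1.8],"turn": 0,"grip": 1}

```text
time: 4.18
ee_pos: [0.4089, 0.2888, 0.0099]
ee_rot: [-0.0, 0.652, 0.758, -0.001]
wrist_force: [1.0, 0.2, -0.1]
width: 0.095
gripper_force: 0.0
```

```bash
python3 -c "
from h import *
go(.4132,.291,.01,8.7)"
```

```text
t 4.17 tcp [0.4089 0.2888 0.0099] yaw 8.55 lin cm [ 0.16  0.46 -0.01] turn -0.2
```

Emit:
jog_arm:
  targets:
    - {"linear": [0.2,0.5,0],"turn": 0,"grip": 1}
    - {"linear": [0,0,0],"turn": 0,"grip": 0.2}
    - {"linear": [0,0,0],"turn": 0,"grip": 0.2}
    - {"linear": [0,0,0],"turn": 0,"grip": 0.2}
    - {"linear": [0,0,0],"turn": 0,"grip": 0.2}
  newtons: 25

```text
time: 4.8
ee_pos: [0.4138, 0.2933, 0.012]
ee_rot: [0.0, 0.652, 0.759, 0.0]
wrist_force: [-0.6, 1.0, 0.6]
width: 0.0606
gripper_force: 0.0
```

Emit:
jog_arm:
  targets:
    - {"linear": [0,0,0],"turn": 0,"grip": 0.2}
    - {"linear": [0,0,-1],"turn": 0,"grip": 0.2}
    - {"linear": [0,0,-3],"turn": 0,"grip": 0.2}

```text
time: 5.18
ee_pos: [0.4132, 0.293, 0.0516]
ee_rot: [-0.0, 0.652, 0.759, -0.001]
wrist_force: [-0.4, -0.1, -1.2]
width: 0.0319
gripper_force: 25.0
```

Emit:
jog_arm:
  targets:
    - {"linear": [0,0,0],"turn": 0,"grip": 0.7}
    - {"linear": [0,0,0],"turn": 0,"grip": 0.7}
    - {"linear": [0,0,0],"turn": 0,"grip": 0.7}

```text
time: 5.55
ee_pos: [0.4135, 0.2931, 0.051]
ee_rot: [-0.0, 0.652, 0.759, -0.001]
wrist_force: [-0.1, 1.1, -0.0]
width: 0.0565
gripper_force: 0.0
```

```bash
python3 - <<'E'
from fitw import *
p=imaging.grab_frame("wrist");pickle.dump(p,open("w2.pkl","wb"));a=p["img"][:,:,::-1]
cv2.imwrite("pics/w2.png",a);go(.4132,.291,.01,8.7)
E
```

```text
t 5.6 tcp [0.4135 0.2931 0.051 ] yaw 8.68 lin cm [-0.2  -0.05  4.1 ] turn -0.0
```

View pics/w2.png

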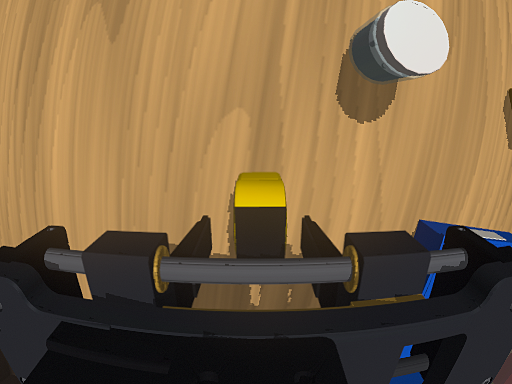

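The tape measure stands upright between the fingers (about pixel (260,215)), so I can descend and grip again with more closing time.

Emit:
jog_arm:
  targets:
    - {"linear": [-0.2,0,2],"turn": 0,"grip": 0.7}
    - {"linear": [0,0,2],"turn": 0,"grip": 0.2}
    - {"linear": [0,0,0],"turn": 0,"grip": 0.2}
    - {"linear": [0,0,0],"turn": 0,"grip": 0.2}
    - {"linear": [0,0,0],"turn": 0,"grip": 0.2}
  newtons: 25

```text
time: 6.22
ee_pos: [0.4144, 0.2915, 0.0122]
ee_rot: [0.0, 0.652, 0.759, 0.001]
wrist_force: [0.1, 0.9, -0.4]
width: 0.032
gripper_force: 1.3
```

Emit:
jog_arm:
  targets:
    - {"linear": [0,0,0],"turn": 0,"grip": 0.2}
    - {"linear": [0,0,0],"turn": 0,"grip": 0.2}

```text
time: 6.48
ee_pos: [0.4144, 0.2915, 0.0122]
ee_rot: [0.0, 0.652, 0.759, 0.001]
wrist_force: [0.4, 0.4, 6.7]
width: 0.0315
gripper_force: 25.0
```

Emit:
jog_arm:
  targets:
    - {"linear": [0,0,-1.5],"turn": 0,"grip": 0.2}
    - {"linear": [0,0,-4],"turn": 0,"grip": 0.2}
    - {"linear": [0,0,-5],"turn": 7,"grip": 0.2}
    - {"linear": [-3,0,-4],"turn": 7,"grip": 0.2}
    - {"linear": [-5,2,0],"turn": 5,"grip": 0.2}
  newtons: 30

```text
time: 7.1
ee_pos: [0.4307, 0.2099, 0.1601]
ee_rot: [0.001, 0.768, 0.641, 0.003]
wrist_force: [1.8, -0.5, -2.3]
width: 0.0319
gripper_force: 30.0
```

```bash
python3 -c "
from h import *
go(.6315,-.1083,.15,-10.1)"
```

```text
t 7.1 tcp [0.4307 0.2099 0.1601] yaw -10.34 lin cm [-27.7   25.46   1.06] turn -0.2
```

Held at width 32 mm. 7 rows of (-4, 3.6).

Emit:
jog_arm:
  targets:
    - {"linear": [-4,3.6,0],"turn": 0,"grip": 0.2}
    - {"linear": [-4.5,4.2,0],"turn": 0,"grip": 0.2}
    - {"linear": [-4.5,4.2,0],"turn": 0,"grip": 0.2}
    - {"linear": [-4.5,4.2,0],"turn": 0,"grip": 0.2}
    - {"linear": [-4.5,4.2,0],"turn": 0,"grip": 0.2}

```text
time: 7.72
ee_pos: [0.592, -0.0452, 0.1575]
ee_rot: [0.0, 0.768, 0.641, 0.0]
wrist_force: [1.0, 1.0, -1.4]
width: 0.0318
gripper_force: 30.0
```

Emit:
jog_arm:
  targets:
    - {"linear": [-4,3.5,0],"turn": 0,"grip": 0.2}
    - {"linear": [-1.7,1.5,0],"turn": 0,"grip": 0.2}
    - {"linear": [0,0,0],"turn": 0,"grip": 0.2}

```text
time: 8.1
ee_pos: [0.6304, -0.1096, 0.1569]
ee_rot: [-0.0, 0.768, 0.64, -0.0]
wrist_force: [-0.5, 1.0, -2.4]
width: 0.032
gripper_force: 30.0
```

```bash
python3 - <<'E'
from h import *
go(.6315,-.1083,.0165,-10.1)
p=imaging.grab_frame("top");pickle.dump(p,open("t2.pkl","wb"))
a=p["img"][:,:,::-1].copy()
cv2.imwrite("pics/t2.png",cv2.resize(a[90:240,200:400],(800,600),interpolation=cv2.INTER_CUBIC))
E
```

```text
t 8.1 tcp [ 0.6304 -0.1096  0.1569] yaw -10.42 lin cm [ 0.15  0.09 14.04] turn -0.3
```

View pics/t2.png

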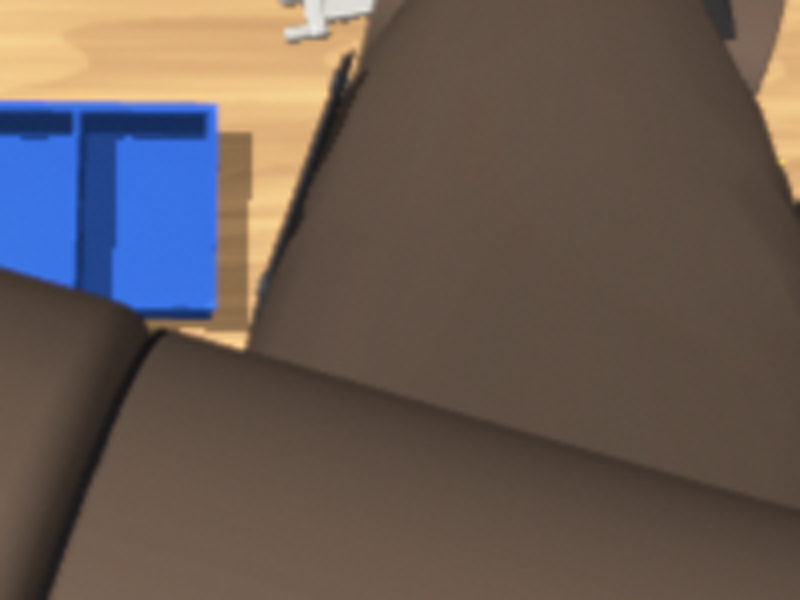

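The arm hides the tray in the top view (only blue tray at left visible), so I rely on the earlier fit.

Emit:
jog_arm:
  targets:
    - {"linear": [0.1,0.1,5],"turn": 0,"grip": 0.2}
    - {"linear": [0,0,4.5],"turn": 0,"grip": 0.2}
    - {"linear": [0,0,3],"turn": 0,"grip": 0.2}
    - {"linear": [0,0,1],"turn": 0,"grip": 0.2}
    - {"linear": [0,0,0.2],"turn": 0,"grip": 0.2}

```text
time: 8.78
ee_pos: [0.6317, -0.1069, 0.0202]
ee_rot: [0.0, 0.768, 0.641, 0.0]
wrist_force: [0.6, -0.5, -1.0]
width: 0.0322
gripper_force: 30.0
```

Emit:
jog_arm:
  targets:
    - {"linear": [0,0,0.2],"turn": 0,"grip": 0.2}
    - {"linear": [0,0,0.15],"turn": 0,"grip": 0.2}
    - {"linear": [0,0,0],"turn": 0,"grip": 0.2}

```text
time: 9.15
ee_pos: [0.6318, -0.1076, 0.0166]
ee_rot: [0.0, 0.768, 0.641, 0.0]
wrist_force: [0.5, -0.2, -1.6]
width: 0.032
gripper_force: 30.0
```

Emit:
jog_arm:
  targets:
    - {"linear": [0,0,0.1],"turn": 0,"grip": 0.2}
    - {"linear": [0,0,0],"turn": 0,"grip": 0.2}

```text
time: 9.4
ee_pos: [0.6319, -0.1077, 0.0162]
ee_rot: [0.0, 0.768, 0.641, 0.0]
wrist_force: [-2.3, 0.4, 8.6]
width: 0.0318
gripper_force: 30.0
```

Emit:
jog_arm:
  targets:
    - {"linear": [0,0,0],"turn": 0,"grip": 0.6}
    - {"linear": [0,0,0],"turn": 0,"grip": 0.6}
    - {"linear": [0,0,0],"turn": 0,"grip": 0.6}
    - {"linear": [0,0,-1.5],"turn": 0,"grip": 0.6}
    - {"linear": [0,0,-5],"turn": 0,"grip": 0.8}

```text
time: 10.02
ee_pos: [0.6306, -0.1073, 0.0795]
ee_rot: [-0.002, 0.768, 0.641, -0.001]
wrist_force: [0.2, -0.2, 0.5]
width: 0.0623
gripper_force: 0.0
```

Emit:
jog_arm:
  targets:
    - {"linear": [0,0,-6],"turn": 0,"grip": 1}
    - {"linear": [0,-4,-4],"turn": -5,"grip": 1}
    - {"linear": [-1,-6,-2],"turn": -5,"grip": 1}
    - {"linear": [-1,-6,0],"turn": 0,"grip": 1}

```text
time: 10.52
ee_pos: [0.4719, -0.1142, 0.2019]
ee_rot: [0.002, 0.708, 0.706, 0.001]
wrist_force: [-0.5, -1.0, 0.9]
width: 0.0944
gripper_force: 0.0
```

```bash
python3 - <<'E'
from h import *
go(.4244,-.18,.2,0)
E
```

```text
t 10.53 tcp [ 0.4719 -0.1142  0.2019] yaw -0.19 lin cm [-6.59 -4.73  0.18] turn -0.2
```

Emit:
jog_arm:
  targets:
    - {"linear": [-4,-3,0],"turn": 0,"grip": 1}
    - {"linear": [-3,-1.7,0],"turn": 0,"grip": 1}
    - {"linear": [0,0,0],"turn": 0,"grip": 1}

```text
time: 10.9
ee_pos: [0.4249, -0.1855, 0.2007]
ee_rot: [0.001, 0.71, 0.704, 0.0]
wrist_force: [0.1, -0.6, -0.3]
width: 0.0951
gripper_force: 0.0
```

```bash
python3 look.py w_bat .4244 -.162 0 .042 .06 .034 battery
```

```text
[(array([257., 153.]), 0.84), (array([190., 101.]), 0.82), (array([168., 221.]), 0.68)]
off 129 60 scale 3
t 11.0 tcp [ 0.4258 -0.1841  0.2003] yaw -0.37 lin cm [ 2.21 -0.15  0.03] turn -0.4
```

View pics/w_bat.png

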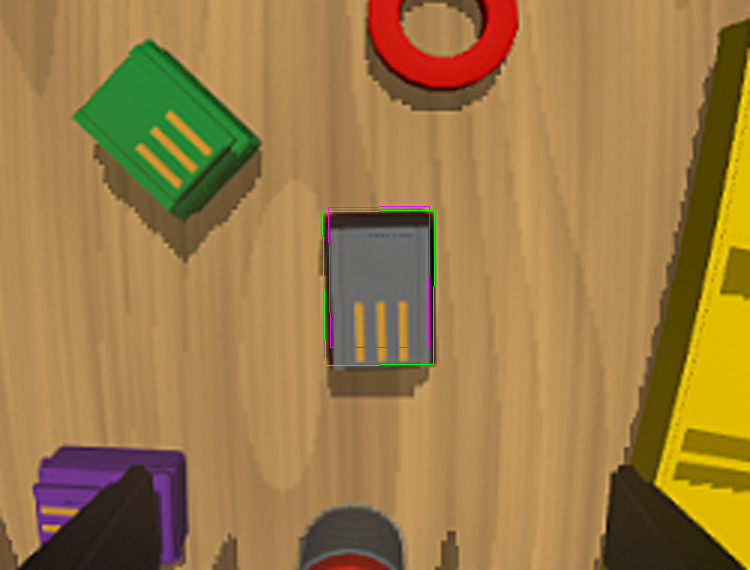

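Emit:
jog_arm:
  targets:
    - {"linear": [2.2,-0.1,3],"turn": 0,"grip": 0.8}
    - {"linear": [0,0,6],"turn": 0,"grip": 0.8}
    - {"linear": [0,0,6],"turn": 0,"grip": 0.8}
    - {"linear": [0,0,3],"turn": 0,"grip": 0.8}
    - {"linear": [0,0,1.2],"turn": 0,"grip": 0.8}

```text
time: 11.62
ee_pos: [0.4248, -0.161, 0.0063]
ee_rot: [-0.001, 0.709, 0.706, -0.0]
wrist_force: [-0.4, 0.2, 0.5]
width: 0.0761
gripper_force: 0.0
```

```bash
python3 -c "
from h import *
go(.4244,-.162,.006,0)"
```

```text
t 11.62 tcp [ 0.4248 -0.161   0.0063] yaw -0.24 lin cm [-0.1  -0.04  0.03] turn -0.2
```

Emit:
jog_arm:
  targets:
    - {"linear": [-0.1,0,0],"turn": 0,"grip": 0.3}
    - {"linear": [0,0,0],"turn": 0,"grip": 0.3}
    - {"linear": [0,0,0],"turn": 0,"grip": 0.3}
    - {"linear": [0,0,0],"turn": 0,"grip": 0.3}
    - {"linear": [0,0,0],"turn": 0,"grip": 0.3}
  newtons: 30

```text
time: 12.25
ee_pos: [0.425, -0.1632, 0.0083]
ee_rot: [0.001, 0.709, 0.705, 0.0]
wrist_force: [-0.6, 0.8, 8.6]
width: 0.0422
gripper_force: 29.8
```

Emit:
jog_arm:
  targets:
    - {"linear": [0,0,0],"turn": 0,"grip": 0.3}

```text
time: 12.38
ee_pos: [0.4251, -0.1633, 0.0083]
ee_rot: [0.001, 0.709, 0.705, 0.0]
wrist_force: [0.3, 0.3, 7.4]
width: 0.042
gripper_force: 29.8
```

Emit:
jog_arm:
  targets:
    - {"linear": [0,0,-1.5],"turn": 0,"grip": 0.3}
    - {"linear": [0,0,-4],"turn": 0,"grip": 0.3}
    - {"linear": [0,0,-5],"turn": 5,"grip": 0.3}
    - {"linear": [0,3,-4],"turn": 5,"grip": 0.3}
    - {"linear": [0,4,0],"turn": 0,"grip": 0.3}

```text
time: 13.0
ee_pos: [0.4954, -0.1734, 0.1562]
ee_rot: [0.003, 0.768, 0.64, 0.001]
wrist_force: [0.6, -0.5, -3.6]
width: 0.0418
gripper_force: 29.8
```

```bash
python3 -c "
from h import *
go(.6161,-.1955,.15,-10.1)"
```

```text
t 13.0 tcp [ 0.4954 -0.1734  0.1562] yaw -10.41 lin cm [1.000e-02 1.227e+01 6.800e-01] turn -0.3
```

Emit:
jog_arm:
  targets:
    - {"linear": [0,4,0],"turn": 0,"grip": 0.3}
    - {"linear": [0,5,0],"turn": 0,"grip": 0.3}
    - {"linear": [0,2.5,1],"turn": 0,"grip": 0.3}
    - {"linear": [0,0,3],"turn": 0,"grip": 0.3}
    - {"linear": [0,0,0],"turn": 0,"grip": 0.3}

```text
time: 13.62
ee_pos: [0.6058, -0.193, 0.1105]
ee_rot: [-0.002, 0.768, 0.641, -0.001]
wrist_force: [-0.4, 1.1, -2.7]
width: 0.0419
gripper_force: 29.8
```

```bash
python3 - <<'E'
from h import *
go(.6161,-.1955,.0123,-10.1)
p=imaging.grab_frame("side");pickle.dump(p,open("s2.pkl","wb"));a=p["img"][:,:,::-1].copy()
b=box(.6161,-.1949,np.radians(-10.1),.134,.268,.045,.045)[[0,2,6,4]]
S=4;x0,y0=190,90;im=cv2.resize(a[y0:y0+150,x0:x0+200],None,fx=S,fy=S,interpolation=cv2.INTER_CUBIC)
cv2.polylines(im,[((proj(p,b)+.5-[x0,y0])*S).astype(int)],True,(255,0,255),1)
cv2.imwrite("pics/s2.png",im)
E
```

```text
t 13.62 tcp [ 0.6058 -0.193   0.1105] yaw -10.31 lin cm [-0.07  1.11  9.81] turn -0.2
```

View pics/s2.png

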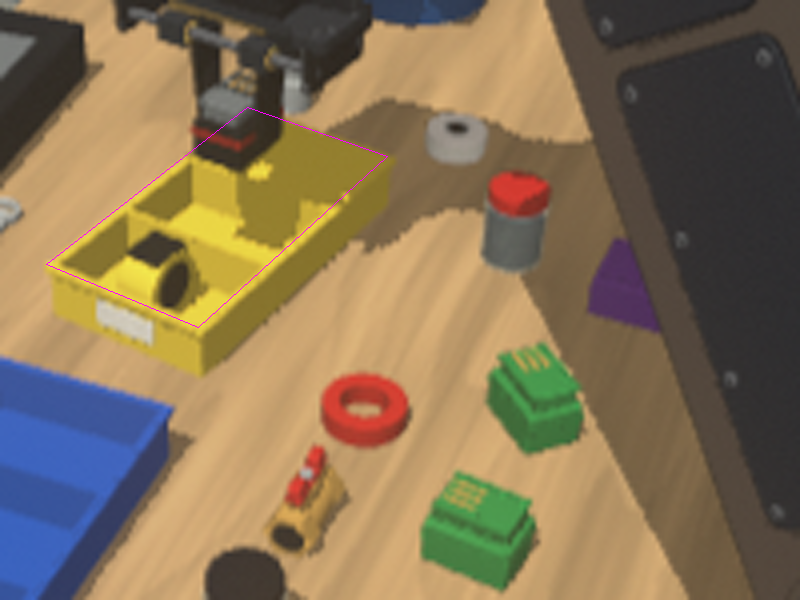

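The tape measure stands upright in the +y compartment (crop (155,270)); the battery hangs level at (225,130).

Emit:
jog_arm:
  targets:
    - {"linear": [0,1.1,3],"turn": 0,"grip": 0.3}
    - {"linear": [0,0,3.5],"turn": 0,"grip": 0.3}
    - {"linear": [0,0,2],"turn": 0,"grip": 0.3}
    - {"linear": [0,0,0.8],"turn": 0,"grip": 0.3}
    - {"linear": [0,0,0],"turn": 0,"grip": 0.3}

```text
time: 14.3
ee_pos: [0.6182, -0.1957, 0.0202]
ee_rot: [0.0, 0.768, 0.641, 0.0]
wrist_force: [-0.3, -0.6, -2.4]
width: 0.0419
gripper_force: 29.8
```

Emit:
jog_arm:
  targets:
    - {"linear": [0,0,0.4],"turn": 0,"grip": 0.3}
    - {"linear": [0,0,0.2],"turn": 0,"grip": 0.3}
    - {"linear": [0,0,0.1],"turn": 0,"grip": 0.3}
    - {"linear": [0,0,0],"turn": 0,"grip": 0.3}

```text
time: 14.8
ee_pos: [0.618, -0.1956, 0.0127]
ee_rot: [0.0, 0.768, 0.641, 0.0]
wrist_force: [-0.0, -0.4, -3.3]
width: 0.042
gripper_force: 29.8
```

Emit:
jog_arm:
  targets:
    - {"linear": [0,0,0.1],"turn": 0,"grip": 0.3}
    - {"linear": [0,0,0],"turn": 0,"grip": 0.3}

```text
time: 15.05
ee_pos: [0.6181, -0.1956, 0.0124]
ee_rot: [0.0, 0.768, 0.641, 0.0]
wrist_force: [-2.1, 1.3, 5.4]
width: 0.0419
gripper_force: 29.8
```

Emit:
jog_arm:
  targets:
    - {"linear": [0,0,0],"turn": 0,"grip": 0.65}
    - {"linear": [0,0,0],"turn": 0,"grip": 0.65}
    - {"linear": [0,0,0],"turn": 0,"grip": 0.65}
    - {"linear": [0,0,-1.5],"turn": 0,"grip": 0.65}
    - {"linear": [0,0,-5],"turn": 0,"grip": 0.8}

```text
time: 15.68
ee_pos: [0.617, -0.1952, 0.076]
ee_rot: [-0.002, 0.768, 0.641, -0.001]
wrist_force: [0.2, -0.2, 0.9]
width: 0.0669
gripper_force: 0.0
```

Emit:
jog_arm:
  targets:
    - {"linear": [0,0,-6],"turn": 0,"grip": 1}
    - {"linear": [2,-3,-4],"turn": -5,"grip": 1}
    - {"linear": [5,-3,-2],"turn": -5,"grip": 1}
    - {"linear": [6,-1.5,0],"turn": 0,"grip": 1}
    - {"linear": [6,-1.5,0],"turn": 0,"grip": 1}

```text
time: 16.3
ee_pos: [0.5368, 0.0037, 0.1982]
ee_rot: [0.001, 0.709, 0.705, 0.001]
wrist_force: [1.2, 0.1, 0.2]
width: 0.0951
gripper_force: 0.0
```

```bash
python3 - <<'E'
from h import *
go(.443,.14,.2,0)
E
```

```text
t 16.3 tcp [0.5368 0.0037 0.1982] yaw -0.36 lin cm [13.57 -9.46 -0.21] turn -0.4
```

Emit:
jog_arm:
  targets:
    - {"linear": [5,-3.5,0],"turn": 0,"grip": 1}
    - {"linear": [5,-3.5,0],"turn": 0,"grip": 1}
    - {"linear": [3,-2.4,0],"turn": 0,"grip": 1}
    - {"linear": [0,0,0],"turn": 0,"grip": 1}

```text
time: 16.8
ee_pos: [0.4428, 0.1343, 0.1978]
ee_rot: [0.0, 0.708, 0.706, 0.0]
wrist_force: [0.5, -0.1, -0.6]
width: 0.0954
gripper_force: 0.0
```

```bash
sed -i 's/tape_x/x/' look.py; python3 look.py w_jar .443 .1712 0 .047 .047 .065 jar_screws
```

```text
[(array([255., 142.]), 0.92)]
off 130 49 scale 3
t 16.9 tcp [0.4445 0.1328 0.1975] yaw -0.26 lin cm [ 3.84 -0.17 -0.25] turn -0.3
```

View pics/w_jar.png

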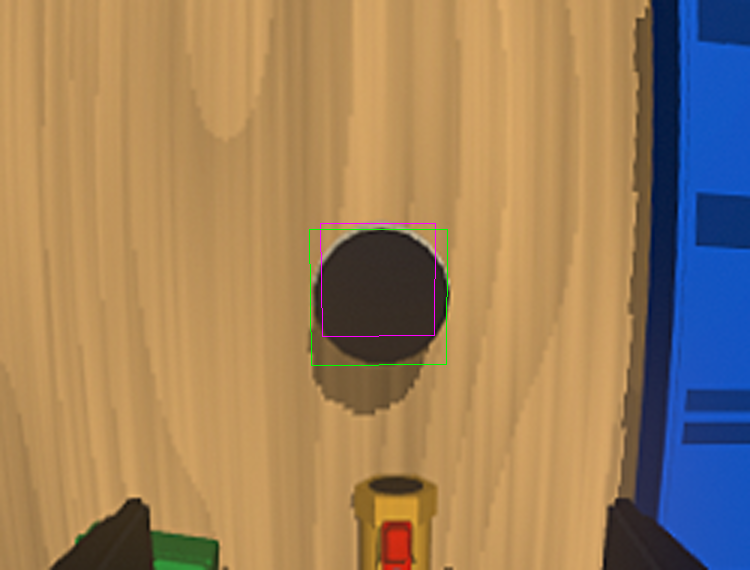

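Emit:
jog_arm:
  targets:
    - {"linear": [3.9,0,1],"turn": 0,"grip": 1}
    - {"linear": [0,0,6],"turn": 0,"grip": 0.9}
    - {"linear": [0,0,6],"turn": 0,"grip": 0.9}
    - {"linear": [0,0,4],"turn": 0,"grip": 0.85}
    - {"linear": [0,0,1.5],"turn": 0,"grip": 0.85}

```text
time: 17.52
ee_pos: [0.4445, 0.1707, 0.0098]
ee_rot: [-0.001, 0.71, 0.705, -0.001]
wrist_force: [1.0, -0.3, 0.3]
width: 0.0809
gripper_force: 0.0
```

```bash
python3 -c "
from h import *
go(.444,.172,.012,0)"
```

```text
t 17.52 tcp [0.4445 0.1707 0.0098] yaw -0.4 lin cm [ 0.13 -0.05 -0.22] turn -0.4
```

Emit:
jog_arm:
  targets:
    - {"linear": [0.1,0,0],"turn": 0,"grip": 0.4}
    - {"linear": [0,0,0],"turn": 0,"grip": 0.4}
    - {"linear": [0,0,0],"turn": 0,"grip": 0.4}
    - {"linear": [0,0,0],"turn": 0,"grip": 0.4}
    - {"linear": [0,0,0],"turn": 0,"grip": 0.4}
  newtons: 25

```text
time: 18.15
ee_pos: [0.4448, 0.1728, 0.0126]
ee_rot: [0.0, 0.709, 0.705, 0.001]
wrist_force: [-1.0, -0.1, 9.8]
width: 0.0498
gripper_force: 25.0
```

Emit:
jog_arm:
  targets:
    - {"linear": [0,0,0],"turn": 0,"grip": 0.4}

```text
time: 18.27
ee_pos: [0.4448, 0.1728, 0.0126]
ee_rot: [0.0, 0.709, 0.705, 0.001]
wrist_force: [-1.9, 0.1, 9.4]
width: 0.0498
gripper_force: 25.0
```

Emit:
jog_arm:
  targets:
    - {"linear": [0,0,-1.5],"turn": 0,"grip": 0.4}
    - {"linear": [0,0,-4],"turn": 0,"grip": 0.4}
    - {"linear": [-1,0,-5],"turn": 5,"grip": 0.4}
    - {"linear": [-4,1,-4],"turn": 5,"grip": 0.4}
    - {"linear": [-5,2,0],"turn": 0,"grip": 0.4}

```text
time: 18.9
ee_pos: [0.4623, 0.0687, 0.1604]
ee_rot: [0.002, 0.767, 0.641, 0.002]
wrist_force: [1.5, -0.5, -1.6]
width: 0.0495
gripper_force: 25.0
```

Emit:
jog_arm:
  targets:
    - {"linear": [-5,3.2,0],"turn": 0,"grip": 0.4}
    - {"linear": [-5,3.2,0],"turn": 0,"grip": 0.4}
    - {"linear": [-5,3.2,0],"turn": 0,"grip": 0.4}
    - {"linear": [-5,3.2,0],"turn": 0,"grip": 0.4}
    - {"linear": [-5,3.2,0],"turn": 0,"grip": 0.4}

```text
time: 19.52
ee_pos: [0.5742, -0.2073, 0.1578]
ee_rot: [0.0, 0.768, 0.641, 0.0]
wrist_force: [0.5, 0.8, -1.4]
width: 0.05
gripper_force: 25.0
```

```bash
python3 -c "
from h import *
go(.601,-.282,.15,-10.1)"
```

```text
t 19.52 tcp [ 0.5742 -0.2073  0.1578] yaw -10.32 lin cm [-6.87  3.97  0.79] turn -0.2
```

Emit:
jog_arm:
  targets:
    - {"linear": [-4,2.4,0],"turn": 0,"grip": 0.4}
    - {"linear": [-2.5,1.4,0],"turn": 0,"grip": 0.4}
    - {"linear": [0,0,2],"turn": 0,"grip": 0.4}
    - {"linear": [0,0,2],"turn": 0,"grip": 0.4}
    - {"linear": [0,0,0],"turn": 0,"grip": 0.4}

```text
time: 20.15
ee_pos: [0.5989, -0.2758, 0.1163]
ee_rot: [-0.001, 0.768, 0.641, -0.0]
wrist_force: [0.2, -0.4, -1.5]
width: 0.0498
gripper_force: 25.0
```

```bash
python3 -c "
from h import *
go(.601,-.282,.0166,-10.1)"
```

```text
t 20.15 tcp [ 0.5989 -0.2758  0.1163] yaw -10.32 lin cm [-0.58  0.34  9.96] turn -0.2
```

Emit:
jog_arm:
  targets:
    - {"linear": [-0.6,0.2,3],"turn": 0,"grip": 0.4}
    - {"linear": [0,0,3.5],"turn": 0,"grip": 0.4}
    - {"linear": [0,0,2],"turn": 0,"grip": 0.4}
    - {"linear": [0,0,0.9],"turn": 0,"grip": 0.4}
    - {"linear": [0,0,0],"turn": 0,"grip": 0.4}

```text
time: 20.78
ee_pos: [0.6009, -0.2825, 0.0231]
ee_rot: [0.0, 0.768, 0.641, 0.0]
wrist_force: [0.8, -0.3, -0.7]
width: 0.0498
gripper_force: 25.0
```

Emit:
jog_arm:
  targets:
    - {"linear": [0,0,0.4],"turn": 0,"grip": 0.4}
    - {"linear": [0,0,0.1],"turn": 0,"grip": 0.4}
    - {"linear": [0,0,0.1],"turn": 0,"grip": 0.4}
    - {"linear": [0,0,0],"turn": 0,"grip": 0.4}

```text
time: 21.28
ee_pos: [0.6006, -0.2825, 0.0168]
ee_rot: [0.0, 0.768, 0.641, 0.0]
wrist_force: [0.1, 0.3, -0.8]
width: 0.0496
gripper_force: 25.0
```

Emit:
jog_arm:
  targets:
    - {"linear": [0,0,0.1],"turn": 0,"grip": 0.4}
    - {"linear": [0,0,0],"turn": 0,"grip": 0.4}

```text
time: 21.52
ee_pos: [0.6006, -0.2825, 0.0166]
ee_rot: [0.0, 0.768, 0.641, 0.0]
wrist_force: [-3.6, 2.1, 7.7]
width: 0.0496
gripper_force: 25.0
```

Emit:
jog_arm:
  targets:
    - {"linear": [0,0,0],"turn": 0,"grip": 0.75}
    - {"linear": [0,0,0],"turn": 0,"grip": 0.75}
    - {"linear": [0,0,0],"turn": 0,"grip": 0.75}
    - {"linear": [0,0,-1.5],"turn": 0,"grip": 0.75}
    - {"linear": [0,0,-5],"turn": 0,"grip": 0.75}

```text
time: 22.15
ee_pos: [0.5996, -0.2819, 0.0799]
ee_rot: [-0.002, 0.768, 0.641, -0.001]
wrist_force: [0.3, -0.3, 0.9]
width: 0.0713
gripper_force: 0.0
```

Emit:
jog_arm:
  targets:
    - {"linear": [0,0,-6],"turn": 0,"grip": 1}
    - {"linear": [2,-3,-4],"turn": -5,"grip": 1}
    - {"linear": [5,-3,-2],"turn": -5,"grip": 1}
    - {"linear": [6,-1.5,0],"turn": 0,"grip": 1}
    - {"linear": [6,-1.5,0],"turn": 0,"grip": 1}

```text
time: 22.78
ee_pos: [0.5194, -0.0832, 0.2021]
ee_rot: [0.001, 0.709, 0.705, 0.001]
wrist_force: [0.1, 0.4, 0.1]
width: 0.095
gripper_force: 0.0
```

```bash
python3 - <<'E'
from h import *
go(.4496,.03,.2,0)
E
```

```text
t 22.77 tcp [ 0.5194 -0.0832  0.2021] yaw -0.36 lin cm [11.27 -7.05  0.19] turn -0.4
```

Emit:
jog_arm:
  targets:
    - {"linear": [5,-3,0],"turn": 0,"grip": 1}
    - {"linear": [4,-2.5,0],"turn": 0,"grip": 1}
    - {"linear": [2,-1.5,0],"turn": 0,"grip": 1}
    - {"linear": [0,0,0],"turn": 0,"grip": 1}

```text
time: 23.28
ee_pos: [0.4501, 0.0267, 0.2017]
ee_rot: [0.001, 0.708, 0.706, 0.0]
wrist_force: [-0.8, -1.0, -0.6]
width: 0.0953
gripper_force: 0.0
```

```bash
python3 look.py w_val .4496 .0586 0 .030 .058 .030 ball_valve
```

```text
[(array([256., 147.]), 0.76)]
off 129 53 scale 3
t 23.38 tcp [0.4513 0.0254 0.2014] yaw -0.29 lin cm [ 3.32 -0.19  0.14] turn -0.3
```

View pics/w_val.png

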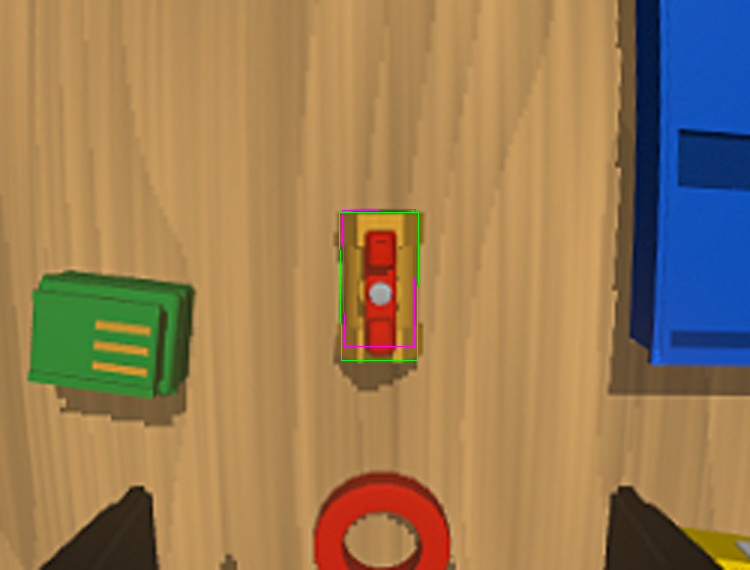

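Emit:
jog_arm:
  targets:
    - {"linear": [3.3,-0.1,3],"turn": 0,"grip": 0.75}
    - {"linear": [0,0,6],"turn": 0,"grip": 0.75}
    - {"linear": [0,0,6],"turn": 0,"grip": 0.75}
    - {"linear": [0,0,3],"turn": 0,"grip": 0.75}
    - {"linear": [0,0,1.2],"turn": 0,"grip": 0.75}

```text
time: 24.0
ee_pos: [0.45, 0.0579, 0.007]
ee_rot: [-0.001, 0.709, 0.705, -0.001]
wrist_force: [-0.0, 0.9, 0.6]
width: 0.0715
gripper_force: 0.0
```

```bash
python3 -c "
from h import *
go(.4500,.0586,.005,0)"
```

```text
t 24.0 tcp [0.45   0.0579 0.007 ] yaw -0.38 lin cm [ 0.07 -0.    0.2 ] turn -0.4
```

Emit:
jog_arm:
  targets:
    - {"linear": [0,0,0.3],"turn": 0,"grip": 0.75}
    - {"linear": [0,0,0],"turn": 0,"grip": 0.2}
    - {"linear": [0,0,0],"turn": 0,"grip": 0.2}
    - {"linear": [0,0,0],"turn": 0,"grip": 0.2}
    - {"linear": [0,0,0],"turn": 0,"grip": 0.2}
  newtons: 40

```text
time: 24.62
ee_pos: [0.45, 0.0587, 0.006]
ee_rot: [0.0, 0.709, 0.705, 0.0]
wrist_force: [-0.3, 0.6, -0.1]
width: 0.0364
gripper_force: 0.0
```

Emit:
jog_arm:
  targets:
    - {"linear": [0,0,0],"turn": 0,"grip": 0.2}
    - {"linear": [0,0,0],"turn": 0,"grip": 0.2}
    - {"linear": [0,0,0],"turn": 0,"grip": 0.2}

```text
time: 25.0
ee_pos: [0.45, 0.0587, 0.0058]
ee_rot: [0.0, 0.709, 0.705, 0.0]
wrist_force: [-0.9, 0.3, 5.0]
width: 0.0299
gripper_force: 40.0
```

Emit:
jog_arm:
  targets:
    - {"linear": [0,0,-1.5],"turn": 0,"grip": 0.2}
    - {"linear": [0,0,-4],"turn": 0,"grip": 0.2}
    - {"linear": [1,1.5,-5],"turn": 0,"grip": 0.2}
    - {"linear": [2.5,4,-3],"turn": 0,"grip": 0.2}
    - {"linear": [3,4.5,0],"turn": 0,"grip": 0.2}

```text
time: 25.62
ee_pos: [0.552, 0.1238, 0.1433]
ee_rot: [0.001, 0.709, 0.705, 0.002]
wrist_force: [1.1, -0.6, -3.2]
width: 0.0296
gripper_force: 40.0
```

Emit:
jog_arm:
  targets:
    - {"linear": [3,5,0],"turn": 0,"grip": 0.2}
    - {"linear": [1.5,2.6,0],"turn": 0,"grip": 0.2}
    - {"linear": [0,0,2],"turn": 0,"grip": 0.2}
    - {"linear": [0,0,0],"turn": 0,"grip": 0.2}

```text
time: 26.12
ee_pos: [0.6253, 0.1677, 0.1186]
ee_rot: [-0.001, 0.709, 0.705, -0.002]
wrist_force: [-0.4, 0.5, -2.7]
width: 0.0299
gripper_force: 40.0
```

```bash
python3 -c "
from h import *
go(.6266,.1693,.0098,0)"
```

```text
t 26.12 tcp [0.6253 0.1677 0.1186] yaw -0.3 lin cm [ 0.17  0.17 10.87] turn -0.3
```

Emit:
jog_arm:
  targets:
    - {"linear": [0.1,0,4],"turn": 0,"grip": 0.2}
    - {"linear": [0,0,3.5],"turn": 0,"grip": 0.2}
    - {"linear": [0,0,2],"turn": 0,"grip": 0.2}
    - {"linear": [0,0,0.7],"turn": 0,"grip": 0.2}
    - {"linear": [0,0,0],"turn": 0,"grip": 0.2}

```text
time: 26.75
ee_pos: [0.6268, 0.1687, 0.0192]
ee_rot: [0.0, 0.709, 0.705, 0.0]
wrist_force: [0.4, -0.8, -2.2]
width: 0.0301
gripper_force: 40.0
```

Emit:
jog_arm:
  targets:
    - {"linear": [0,0,0.5],"turn": 0,"grip": 0.2}
    - {"linear": [0,0,0.2],"turn": 0,"grip": 0.2}
    - {"linear": [0,0,0.15],"turn": 0,"grip": 0.2}
    - {"linear": [0,0,0.1],"turn": 0,"grip": 0.2}
    - {"linear": [0,0,0],"turn": 0,"grip": 0.2}

```text
time: 27.38
ee_pos: [0.6266, 0.1688, 0.0099]
ee_rot: [0.0, 0.709, 0.705, 0.0]
wrist_force: [-3.1, 0.1, 5.8]
width: 0.0299
gripper_force: 40.0
```

Emit:
jog_arm:
  targets:
    - {"linear": [0,0,0],"turn": 0,"grip": 0.6}
    - {"linear": [0,0,0],"turn": 0,"grip": 0.6}
    - {"linear": [0,0,0],"turn": 0,"grip": 0.6}
    - {"linear": [0,0,-1.5],"turn": 0,"grip": 0.6}
    - {"linear": [0,0,-5],"turn": 0,"grip": 0.6}

```text
time: 28.0
ee_pos: [0.6254, 0.1685, 0.0735]
ee_rot: [-0.001, 0.709, 0.705, -0.002]
wrist_force: [-0.7, -0.4, 1.8]
width: 0.0571
gripper_force: 0.0
```

Emit:
jog_arm:
  targets:
    - {"linear": [0,0,-6],"turn": 0,"grip": 1}
    - {"linear": [-3,0,-5],"turn": 0,"grip": 1}
    - {"linear": [-6,-1,-1.5],"turn": 0,"grip": 1}
    - {"linear": [-6,-1,0],"turn": 0,"grip": 1}
    - {"linear": [-6,-1,0],"turn": 0,"grip": 1}

```text
time: 28.62
ee_pos: [0.5949, -0.0426, 0.2006]
ee_rot: [0.001, 0.709, 0.705, 0.0]
wrist_force: [1.0, 0.0, -0.4]
width: 0.0945
gripper_force: 0.0
```

Emit:
jog_arm:
  targets:
    - {"linear": [-6,-1.2,0],"turn": 0,"grip": 1}
    - {"linear": [-6,-1.2,0],"turn": 0,"grip": 1}
    - {"linear": [-6,-1.2,0],"turn": 0,"grip": 1}
    - {"linear": [-6,-1.2,0],"turn": 0,"grip": 1}
    - {"linear": [-6,-1.2,0],"turn": 0,"grip": 1}

```text
time: 29.25
ee_pos: [0.533, -0.3425, 0.2004]
ee_rot: [0.001, 0.709, 0.705, 0.0]
wrist_force: [0.3, -0.1, 0.2]
width: 0.0949
gripper_force: 0.0
```

```bash
python3 - <<'E'
from h import *
go(.501,-.45,.2,0)
E
```

```text
t 29.25 tcp [ 0.533  -0.3425  0.2004] yaw -0.32 lin cm [-10.76  -3.14   0.05] turn -0.3
```

Emit:
jog_arm:
  targets:
    - {"linear": [-5,-1.5,0],"turn": 0,"grip": 1}
    - {"linear": [-4,-1,0],"turn": 0,"grip": 1}
    - {"linear": [-1.5,-0.5,0],"turn": 0,"grip": 1}
    - {"linear": [0,0,0],"turn": 0,"grip": 1}

```text
time: 29.75
ee_pos: [0.5028, -0.4456, 0.1995]
ee_rot: [0.0, 0.709, 0.705, 0.0]
wrist_force: [0.6, 0.8, 0.1]
width: 0.0953
gripper_force: 0.0
```

```bash
python3 look.py w_reel .501 -.4195 0 .052 .052 .020 seal_reel
```

```text
[(array([257., 152.]), 0.56)]
off 128 58 scale 3
t 29.85 tcp [ 0.5035 -0.4442  0.1995] yaw -0.27 lin cm [ 2.47 -0.26 -0.05] turn -0.3
```

View pics/w_reel.png

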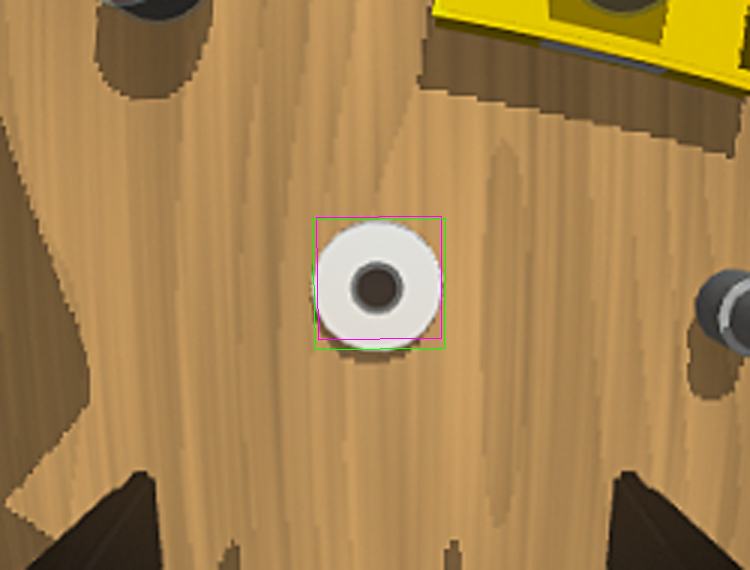

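Emit:
jog_arm:
  targets:
    - {"linear": [2.4,-0.3,3],"turn": 0,"grip": 0.8}
    - {"linear": [0,0,6],"turn": 0,"grip": 0.8}
    - {"linear": [0,0,6],"turn": 0,"grip": 0.8}
    - {"linear": [0,0,3],"turn": 0,"grip": 0.8}
    - {"linear": [0,0,1],"turn": 0,"grip": 0.8}

```text
time: 30.48
ee_pos: [0.5004, -0.4196, 0.0077]
ee_rot: [-0.001, 0.709, 0.706, 0.0]
wrist_force: [-0.4, -0.4, 0.4]
width: 0.0758
gripper_force: 0.0
```

Emit:
jog_arm:
  targets:
    - {"linear": [0,0,0.4],"turn": 0,"grip": 0.8}
    - {"linear": [0,0,0],"turn": 0,"grip": 0.8}

```text
time: 30.72
ee_pos: [0.5009, -0.4216, 0.0064]
ee_rot: [0.001, 0.709, 0.705, -0.0]
wrist_force: [0.4, 0.1, 1.1]
width: 0.0761
gripper_force: 0.0
```

```bash
python3 -c "
from h import *
go(.5003,-.4197,.0035,0)"
```

```text
t 30.73 tcp [ 0.5009 -0.4216  0.0064] yaw -0.29 lin cm [ 0.19 -0.06  0.29] turn -0.3
```

Emit:
jog_arm:
  targets:
    - {"linear": [0.2,0,0.3],"turn": 0,"grip": 0.8}
    - {"linear": [0,0,0],"turn": 0,"grip": 0.4}
    - {"linear": [0,0,0],"turn": 0,"grip": 0.4}
    - {"linear": [0,0,0],"turn": 0,"grip": 0.4}
    - {"linear": [0,0,0],"turn": 0,"grip": 0.4}
  newtons: 15

```text
time: 31.35
ee_pos: [0.5003, -0.4195, 0.0023]
ee_rot: [0.0, 0.709, 0.705, -0.0]
wrist_force: [-0.4, -0.2, 1.5]
width: 0.0517
gripper_force: 15.0
```

Emit:
jog_arm:
  targets:
    - {"linear": [0,0,0],"turn": 0,"grip": 0.4}

```text
time: 31.48
ee_pos: [0.5003, -0.4195, 0.0023]
ee_rot: [0.0, 0.709, 0.705, -0.0]
wrist_force: [-0.6, -0.8, 2.8]
width: 0.0516
gripper_force: 15.0
```

Emit:
jog_arm:
  targets:
    - {"linear": [0,0,-1.5],"turn": 0,"grip": 0.4}
    - {"linear": [0,0,-4],"turn": 0,"grip": 0.4}
    - {"linear": [0,0,-5],"turn": 0,"grip": 0.4}
    - {"linear": [3,0,-5],"turn": 0,"grip": 0.4}
    - {"linear": [5,1,0],"turn": 0,"grip": 0.4}

```text
time: 32.1
ee_pos: [0.5115, -0.3405, 0.1619]
ee_rot: [0.004, 0.71, 0.704, 0.0]
wrist_force: [0.3, 0.3, -1.2]
width: 0.0517
gripper_force: 15.0
```

Emit:
jog_arm:
  targets:
    - {"linear": [5.5,1.5,0],"turn": 0,"grip": 0.4}
    - {"linear": [6,1.5,0],"turn": 0,"grip": 0.4}
    - {"linear": [6,1.5,0],"turn": 0,"grip": 0.4}
    - {"linear": [6,1.5,0],"turn": 0,"grip": 0.4}
    - {"linear": [6,1.5,0],"turn": 0,"grip": 0.4}

```text
time: 32.72
ee_pos: [0.5876, -0.0429, 0.1582]
ee_rot: [0.0, 0.709, 0.705, 0.0]
wrist_force: [0.2, 0.7, -0.2]
width: 0.0517
gripper_force: 15.0
```

```bash
python3 -c "
from h import *
go(.6266,.0813,.0063,0)"
```

```text
t 32.73 tcp [ 0.5876 -0.0429  0.1582] yaw -0.32 lin cm [12.45  3.81 15.19] turn -0.3
```

Emit:
jog_arm:
  targets:
    - {"linear": [5,1.5,0],"turn": 0,"grip": 0.4}
    - {"linear": [5,1.5,0],"turn": 0,"grip": 0.4}
    - {"linear": [2,0.8,2],"turn": 0,"grip": 0.4}
    - {"linear": [0,0,3],"turn": 0,"grip": 0.4}
    - {"linear": [0,0,0],"turn": 0,"grip": 0.4}

```text
time: 33.35
ee_pos: [0.6247, 0.0745, 0.105]
ee_rot: [-0.001, 0.709, 0.705, -0.002]
wrist_force: [0.0, 0.3, -0.3]
width: 0.0514
gripper_force: 15.0
```

```bash
python3 -c "
from h import *
go(.6266,.0813,.0063,0)"
```

```text
t 33.35 tcp [0.6247 0.0745 0.105 ] yaw -0.32 lin cm [0.69 0.23 9.87] turn -0.3
```

Emit:
jog_arm:
  targets:
    - {"linear": [0.5,0.1,3.5],"turn": 0,"grip": 0.4}
    - {"linear": [0,0,3.5],"turn": 0,"grip": 0.4}
    - {"linear": [0,0,1.6],"turn": 0,"grip": 0.4}
    - {"linear": [0,0,0.5],"turn": 0,"grip": 0.4}
    - {"linear": [0,0,0],"turn": 0,"grip": 0.4}

```text
time: 33.98
ee_pos: [0.6275, 0.0796, 0.017]
ee_rot: [0.0, 0.709, 0.705, 0.0]
wrist_force: [-0.7, -0.1, 0.9]
width: 0.0521
gripper_force: 15.0
```

Emit:
jog_arm:
  targets:
    - {"linear": [0.1,0,0.6],"turn": 0,"grip": 0.4}
    - {"linear": [0,0,0.2],"turn": 0,"grip": 0.4}
    - {"linear": [0,0,0.15],"turn": 0,"grip": 0.4}
    - {"linear": [0,0,0.1],"turn": 0,"grip": 0.4}
    - {"linear": [0,0,0],"turn": 0,"grip": 0.4}

```text
time: 34.6
ee_pos: [0.6271, 0.0809, 0.0062]
ee_rot: [0.0, 0.709, 0.705, 0.0]
wrist_force: [-2.5, -0.4, 6.2]
width: 0.0516
gripper_force: 15.0
```

Contact; release and retreat clear, then check.

Emit:
jog_arm:
  targets:
    - {"linear": [0,0,0],"turn": 0,"grip": 0.75}
    - {"linear": [0,0,0],"turn": 0,"grip": 0.75}
    - {"linear": [0,0,0],"turn": 0,"grip": 0.75}
    - {"linear": [0,0,-1.5],"turn": 0,"grip": 0.75}
    - {"linear": [0,0,-5],"turn": 0,"grip": 0.75}

```text
time: 35.22
ee_pos: [0.6259, 0.0808, 0.07]
ee_rot: [-0.001, 0.709, 0.705, -0.002]
wrist_force: [0.9, 0.7, 0.7]
width: 0.0715
gripper_force: 0.0
```

Emit:
jog_arm:
  targets:
    - {"linear": [0,0,-6],"turn": 0,"grip": 1}
    - {"linear": [-3,-2,-4],"turn": 0,"grip": 1}
    - {"linear": [-6,-2,-1],"turn": 0,"grip": 1}
    - {"linear": [-6,-1,0],"turn": 0,"grip": 1}
    - {"linear": [-6,-1,0],"turn": 0,"grip": 1}

```text
time: 35.85
ee_pos: [0.5658, -0.129, 0.1819]
ee_rot: [0.001, 0.709, 0.705, 0.0]
wrist_force: [0.6, -0.4, 0.0]
width: 0.0953
gripper_force: 0.0
```

Emit:
jog_arm:
  targets:
    - {"linear": [-6,-1,0],"turn": 0,"grip": 1}
    - {"linear": [-6,-1,0],"turn": 0,"grip": 1}
    - {"linear": [-6,-1,0],"turn": 0,"grip": 1}
    - {"linear": [-6,-1,0],"turn": 0,"grip": 1}
    - {"linear": [-6,-1,0],"turn": 0,"grip": 1}

```text
time: 36.48
ee_pos: [0.5141, -0.429, 0.1817]
ee_rot: [0.001, 0.709, 0.705, 0.0]
wrist_force: [0.9, -0.1, 0.1]
width: 0.0948
gripper_force: 0.0
```

Emit:
jog_arm:
  targets:
    - {"linear": [-5,-2,0],"turn": 5,"grip": 1}
    - {"linear": [-5,-2,0],"turn": 5,"grip": 1}
    - {"linear": [-5,-3,0],"turn": 5,"grip": 1}
    - {"linear": [0,0,0],"turn": 0,"grip": 1}

```text
time: 36.98
ee_pos: [0.4284, -0.5715, 0.181]
ee_rot: [0.0, 0.797, 0.604, -0.0]
wrist_force: [0.3, 0.4, -0.4]
width: 0.0951
gripper_force: 0.0
```

```bash
python3 - <<'E'
from h import *
s=readout.sense();print(s["time"],s["ee_pos"])
p=imaging.grab_frame("top");q=imaging.grab_frame("side")
cv2.imwrite("pics/endt.png",cv2.resize(p["img"][105:305,80:460,::-1],(798,420),interpolation=cv2.INTER_CUBIC))
cv2.imwrite("pics/ends.png",cv2.resize(q["img"][90:300,110:390,::-1],(800,600),interpolation=cv2.INTER_CUBIC))
E
```

```text
36.975 [ 0.42842189 -0.57149779  0.18103076]
```

View pics/endt.png

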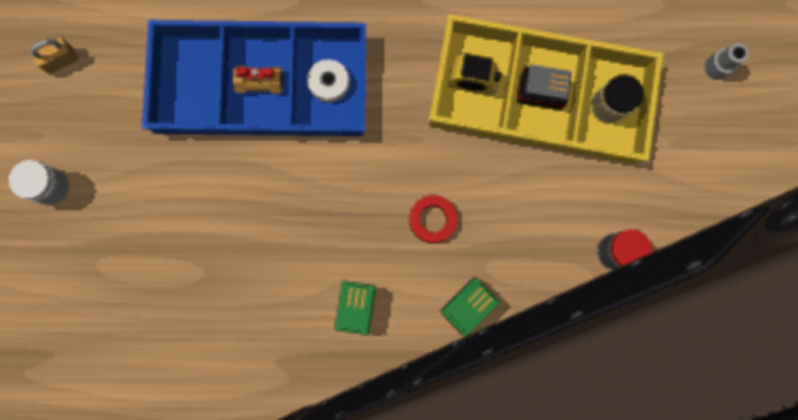

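View pics/ends.png

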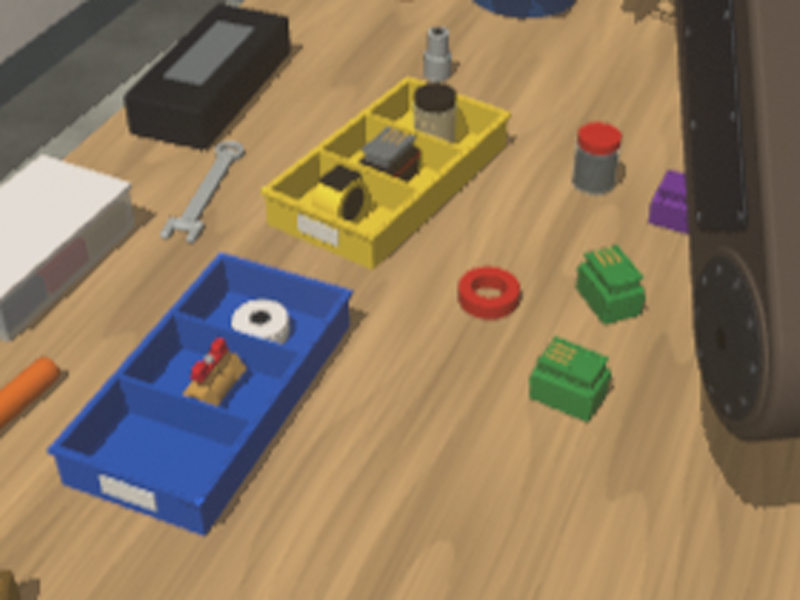

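Top view: valve (258,80) and reel (328,80) are in the blue tray. Tape measure (478,70), battery (545,85) and black-lid jar (620,97) are in the yellow tray. Each thing has its own compartment, and the rest of the stock looks unmoved.

```bash
python3 -c "
from station import close_job
print(close_job())"
```

```text
the job is handed in; nothing more can be done
None
```

I made up both kits and handed the job in at about 37 s: tape measure, drill battery and black-lid jar in the yellow tray, ball valve and thread-seal reel in the blue tray, each upright in its own compartment, with the other stock left in place.

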